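# Pin a locket into the leaf drill jig and hold it shut

## Robot

A 6-joint arm with a two-finger parallel gripper is mounted at the origin on the work surface. World frame = base frame: x ahead of the robot, y to its left, z up, the work surface at z = 0. Lengths are in m, angles in rad, forces in N, time in s.
With the tool pointing down it reaches from about 0.325 to 0.775 m from the base axis. Payload 5.5 kg.
Tool frame: the origin (TCP) lies midway between the tips of the shut fingers; the grasp point (between the pads) lies r.grip_depth behind it (r.grip_depth is the distance from the TCP to the grasp point, in m); z points along the fingers, y is the line along which they close (so a half turn about z gives the same grasp; the last joint's range is limited). The gripper opens to 88 mm and grips with 3 to 60 N. Pads are 20 mm wide; open, the fingers measure 115 mm over their backs; the gripper's body (75 mm by 178 mm) begins 61 mm behind the grasp point.
Start: joints at [-1.2, 0.091, 1.231, -0, 1.82, -0.057], TCP at [0.249, -0.546, 0.223] pointing down, gripper open.
Joint ranges: [-2.87, 2.87], [-0.86, 2.18], [0.17, 2.46], [-1.51, 4.65], [0.06, 2.69], [-2.65, 2.65]. Speed limits (rad/s): [2.57, 2.57, 3.01, 3.14, 3.14, 3.14].

## Interface

Orientations are given as [roll, pitch, yaw] about the fixed x, y, z axes, in that order (R = Rz(yaw) Ry(pitch) Rx(roll)).
In Python, from plant import status, viewer, r gives the robot as it stands.
- The arm moves only by the shell command python3 -m crank 'ROWS' [FORCE]. ROWS is JSON, a list of rows, each an object of numbers: "ax", "ay", "az": the turn, a rotation vector about the tool's x, y, z as a fraction of full scale; "x", "y", "z": the shift along the tool's x, y, z as a fraction of full scale; "claw": the opening, from -1 (shut) to 1 (fully open), so that 0 is half open. A call has 1 to 8 rows; each row shifts and turns the commanded pose from where the row before left it, along the tool's axes as they then stand; what a row does not reach is not made up. Full scale, the value 1, is 0.03 m for a shift and 0.1 rad for a turn. A row lasts 1/10 s, in which the tool goes at most 50 mm and 8.59 degrees, less where a joint would pass 70% of its speed; a pose out of reach is approached as far as the arm can. A call with a number of a shift or a turn outside -1 to 1 is refused whole. A call with a gripper value outside its range is refused whole. The fingers move at their own pace and stop on an object; FORCE is the grip in N (left out, the last holds). Time passes only in rows, so rows that do not move let the fingers close. It gives the time, the measured TCP pose, the force, the opening and the grip force at its end, in the units of the state.
- status.get_state(): the state, without advancing time (a new reading comes with each control period).
- viewer.camera(name): name is "scene" or "top" or "wrist"; returns a dict with "pixels" (480x640x3 uint8, red, green, blue), "intrinsics" (3x3 intrinsics, pixels), "D" ([k1, k2, p1, p2, k3] as OpenCV has them; the pictures are not rectified), "camera_from_world" (4x4, takes a point from world to camera coordinates). Camera axes: x right, y up, looking along -z (the intrinsics and any distortion apply to the point x, -y, -z); pixel columns grow to the right and rows downward; lengths in m; the calibration is good to about 2 mm. A picture is of the moment at which its call begins. There is no depth.
- r.hand_in(): hands the job in; it is judged then, once.
The state is a dict: "t": time; "joint_positions": joint angles; "joint_velocities": joint speeds; "joint_torque": joint torques, N m; "ee_pos": TCP position; "orientation": TCP orientation; "ft_force": force on the tool from outside, world axes, zero at the start; "torque": the same for the moment, N m; "finger_gap": finger opening in m; "gripper_force": force on a finger pad.
Only numpy, scipy, OpenCV 4.12 (cv2) and the standard library are available. Lean on these libraries where they do the work, as an engineer would, in place of code of your own. Each camera call takes 0.05 s, during which the arm holds its last target. There are 200 camera calls.

## Task

Get the round locket ready for drilling: lay it flat in the drill jig between the four locating pins, fold the hinged leaf down over it, and take the jig pin out of the wooden block and push it down through the hole in the leaf into the hole of the base, right home to its collar. The sprung pad in the leaf lifts it a little, so finish with the hand still on the pin, pressing it down so that the leaf is held fully shut: do not let go at the end. Leave the other things where they are.

Things in the scene. Friction and masses are not known exactly. Their poses are not given: they have to be found in the camera images.
- jig: Leaf drill jig screwed to the bench: steel base 160 (x) by 90 mm (y). Origin: centre of its underside; x points from the pin-hole end to the hinge end, hinge away from the robot, yaw within 0.3 rad. From x = -80 to -30 mm a block 32 mm high with the pin hole; from -30 to 80 mm a plate 14 mm high with the nest; two hinge lugs, 49 mm high, at x = 62, y = +-37 mm
- nest (a point): Centre of the nest, on the plate's top, 14 mm above the bench; jig frame x = 6, y = 0 mm; axes as the jig's. Four locating pins, 6 mm thick, 6.5 mm tall, tapered on top, stand 22.5 mm from it at 45, 135, 225 and 315 degrees in the jig's frame: the locket has 1.5 mm of play all round, and fingers that close along the jig's y fit the 26 mm gaps
- hole (a point): Mouth of the base's pin hole in the top of the block, 32 mm above the bench; jig frame x = -48, y = 0 mm; axes as the jig's. Upright round hole, 12 mm in diameter, 28 mm deep, 1.5 mm chamfer
- hinge (a point): Middle of the leaf's hinge axis (jig frame x = 62, y = 0, z = 38 mm), which runs along the jig's y. The leaf is an aluminium plate reaching 128 mm from this axis, 56 mm wide, 12 mm thick with the axis at mid-thickness, 250 g
- leaf (a joint): Angle of the leaf, rad: 0 shut (level, on the block), 1.57 upright, 2.2 leaning right back; starts at 1.75 to 2.1. The hinge is stiff and stays where it is left (0.2 N m; some 2 to 4 N at the edge moves it). Over a seated locket the leaf, pushed down and let go, springs back to 0.04 to 0.08 rad; keeping it fully shut takes about 8 N down at its hole
- pad (a joint): Travel of the sprung pad under the leaf, m: 0 fully out, grows as it is pressed in. Round-nosed pad 16 mm wide, 56 mm from the hinge axis, 10.5 mm proud of the leaf's inner face; it meets the seated locket at about 0.08 rad of the leaf; 2.6 N at first, 2.6 N more for each mm, pressed 4.5 mm when the leaf is shut
- leaf_hole (a point): Centre of the outer (upper) mouth of the leaf's pin hole, 110 mm from the hinge axis, on the outer face, 6 mm off mid-thickness; z is the outer normal. Round hole, 12.5 mm in diameter, through the 12 mm leaf, 1.5 mm chamfer. When shut it is 44 mm above the bench, straight over the base's hole
- locket_mid (a point): Centre (half-way up) of the round locket: brass disc 36 mm in diameter, 12 mm thick, about 60 g, lying flat on a fixed leather pad 3 mm thick; z up. Seated, its centre is 6 mm above the point nest
- pin_grip (a point): Where the jig pin's knob is best gripped, on its axis: 24 mm above the collar's top, 12 mm under the knob's top, 64 mm above the foot; z along the pin, up. Knob: plain, round, 20 mm in diameter, 36 mm tall, above a collar 30 mm in diameter, 4 mm thick. Fully home in the shut jig this point is 72 mm above the bench
- pin_tip (a point): Foot of the jig pin, on its axis, z up the pin. Steel pin, 76 mm long, about 110 g: shank 10 mm in diameter, 36 mm from foot to collar, the last 8 mm tapered to a nose; then the collar and the knob. It stands in the wooden block with its collar on the block's top
- pinblock: Fixed wooden block, 60 (x) by 130 (y) by 44 mm high; origin at the centre of its underside. The jig pin stands at x = 0, y = -40 mm of its frame, in a hole 13.5 mm wide and 40 mm deep; two doming punches stand at (8, 22) and (-10, 48) mm, their balls up to 84 mm above the bench
- pin: The same jig pin as a body; origin at its foot (as pin_tip)
- locket: The same round locket as a body; origin at the centre of its underside
- square_locket: Square brass locket, 32 x 32 x 12 mm, lying beside the round one: not wanted
- punch_a: Steel doming punch, 10 mm rod with an 18 mm ball on top, standing in the wooden block (its underside, 4 mm above the bench): not wanted
- punch_b: Steel doming punch, 10 mm rod with a 14 mm ball on top, standing in the wooden block: not wanted
- dapping_block: Steel cube of 50 mm with round hollows, behind the jig to the left: not wanted
- hammer: Hammer, 240 mm long, lying at the right: not wanted
- wax_block: Dark block of carving wax, 85 x 45 x 24 mm, in front to the right: not wanted
- bead_jar: Clear jar of beads, 62 mm across, 72 mm tall, behind the jig to the right: not wanted
- graver: Graver with a pear-shaped wooden handle, 125 mm long, 30 mm thick, in front to the left: not wanted
Mind the look-alikes: they are no part of the job. What is shaped like the pin but green, orange or red is not meant.

How it is judged:
On the way, in this order (a step that is already met when the one before it is completed fails the run):
1. the round locket lies flat in the nest, let go (horizontal distance between locket_mid and nest below 0.004 m and z of locket_mid in the frame of nest below 0.0085 m and angle between locket_mid's own z axis and vertical below 0.08 rad and contact force between the fingers and locket below 0.1 N), for 0.2 s.
2. the leaf is folded down over the seated locket (leaf below 0.12 rad) (horizontal distance between locket_mid and nest below 0.004 m and z of locket_mid in the frame of nest below 0.0085 m and angle between locket_mid's own z axis and vertical below 0.08 rad and value of joint leaf below 0.12 rad), for 0.2 s.
3. the pin's foot is through the leaf and at least 8 mm down the base's hole (value of joint leaf below 0.12 rad and horizontal distance between pin_tip and hole below 0.004 m and z of pin_tip in the frame of hole below -0.008 m), for 0.1 s.
At the end, for the whole second after the job is handed in: Round locket flat in the nest (within 4 mm, tilt under 0.08 rad); leaf held shut (under 0.015 rad, against its spring); pin upright in both holes, its foot at least 20.5 mm down the base hole (24 when home) and within 3 mm of its axis; the robot still pressing on the pin with over 2 N (horizontal distance between locket_mid and nest below 0.004 m and z of locket_mid in the frame of nest below 0.0085 m and angle between each of locket_mid, pin_tip's own z axis and vertical below 0.08 rad and value of joint leaf below 0.015 rad and horizontal distance between pin_tip and hole below 0.003 m and z of pin_tip in the frame of hole below -0.0205 m and contact force between any of the fingers, the arm and pin above 2 N); the arm keeps its last pose, push and grip.
It fails at once if one of the other things is pushed more than 30 mm from its place (distance of any of square_locket, punch_a, punch_b, dapping_block, hammer, wax_block, bead_jar, graver from where it was at the start of the episode above 0.03 m).
It also fails if it takes over 72 s, if anything falls off the work surface, if the arm or the gripper's body presses on something with over 40 N, if the wrist force passes 120 N, or if a joint passes its speed limit or range.

## Working session

There is one attempt and no reset: what is moved stays moved. The work goes in short steps, Python scripts to look and compute and a shell command to move; the robot and the scene stay as the last step left them, time stands still between calls to the robot, and variables do not carry over. Pictures are saved under pics/ and viewed, at most 10 in all, crops included, and the job is handed in when it is done.

```bash
ls; mkdir -p pics
cat > h.py <<'E'
import numpy as np, cv2, json
from plant import status, viewer, r
from scipy.spatial.transform import Rotation as R
def cam(n,save=None):
    c=viewer.camera(n)
    c={k:np.array(v) for k,v in c.items()}
    np.savez('%s.npz'%n,**c)
    if save: cv2.imwrite('pics/%s.png'%save,c['pixels'][:,:,::-1])
    return c
def load(n): return dict(np.load('%s.npz'%n))
F=np.diag([1,-1,-1.])
def proj(c,P):
    P=np.atleast_2d(P).astype(float);T=c['camera_from_world']
    Q=(P@T[:3,:3].T+T[:3,3])@F
    return cv2.projectPoints(Q,np.zeros(3),np.zeros(3),c['intrinsics'].astype(float),c['D'].astype(float))[0][:,0]
def ray(c,uv):
    u=cv2.undistortPoints(np.array(uv,float).reshape(-1,1,2),c['intrinsics'].astype(float),c['D'].astype(float))[:,0]
    d=np.c_[u,np.ones(len(u))]@F; T=c['camera_from_world']
    return -T[:3,:3].T@T[:3,3], d@T[:3,:3]
def onz(c,uv,z):
    o,d=ray(c,uv); return o+d*((z-o[2])/d[:,2])[:,None]
def pose():
    s=status.get_state(); return np.array(s['ee_pos']),R.from_euler('xyz',s['orientation'])
def go(p,yaw=None):
    """tool-frame shift (in full-scale units) to world p, and rot to down with yaw"""
    q,Ro=pose(); d=Ro.inv().apply(np.array(p)-q)/0.03
    out={'shift':d.round(3)}
    if yaw is not None:
        best=min(((R.from_euler('xyz',[np.pi,0,yaw+k*np.pi])) for k in(0,1)),key=lambda t:(Ro.inv()*t).magnitude())
        out['rot']=((Ro.inv()*best).as_rotvec()/0.1).round(3)
    return out
E
python3 - <<'E'
from h import *
for n in('scene','top','wrist'): c=cam(n,n+'0'); print(n,(-c['camera_from_world'][:3,:3].T@c['camera_from_world'][:3,3]).round(3))
s=status.get_state();print(s,r.grip_depth)
E
```

```text
pics
scene [1.163 0.593 0.729]
top [ 0.332 -0.061  1.13 ]
wrist [ 0.318 -0.514  0.383]
{'t': 0.15, 'joint_positions': array([-1.19969671e+00,  9.16902684e-02,  1.23161997e+00, -1.95755417e-05,
        1.81981608e+00, -5.66634779e-02]), 'joint_velocities': array([-2.37453359e-04, -1.63406021e-03, -4.31189702e-03,  1.58341680e-05,
       -1.34571817e-03,  2.76402949e-04]), 'joint_torque': array([ 1.76279817e-03, -4.47043884e+01, -4.06906807e+01,  6.98933587e-02,
        2.74331972e-02, -1.22478377e-04]), 'ee_pos': array([ 0.24882877, -0.5457125 ,  0.22175798]), 'orientation': array([-3.14006038e+00, -6.79073237e-05,  4.27758237e-01]), 'ft_force': array([-0.83199601, -0.48678847,  0.06435314]), 'torque': array([ 0.01132743,  0.04408386, -0.02361242]), 'gripper_force': 0.0, 'finger_gap': 0.08791038910437453} 0.0187
```

View pics/top0.png

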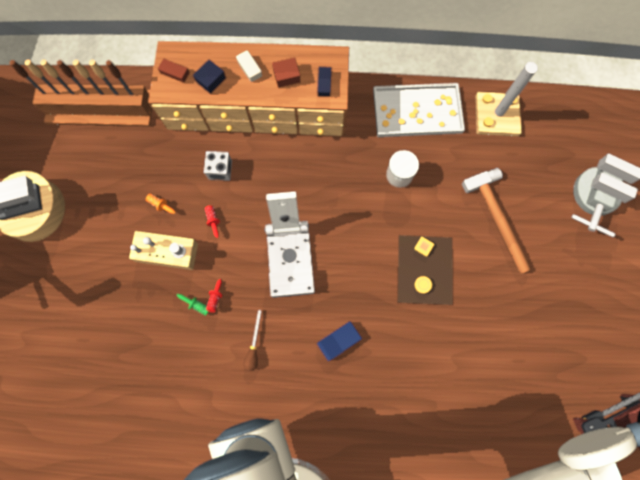

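View pics/scene0.png

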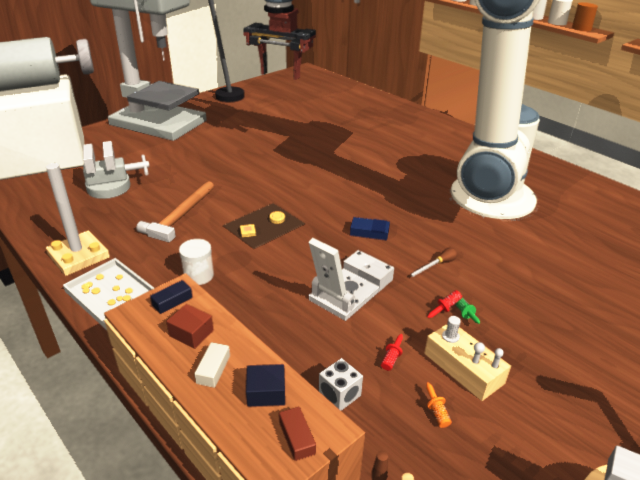

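The top picture shows the round locket at (424,285) and the square look-alike at (424,246). The jig is at about (290,260) with its leaf up at (284,210), and the wooden block is at (162,250). The pin's knob is at the block's right end (177,250), with the two punches at about (148,240) and (136,247). The scene picture confirms this: thick knob at (452,328), punches at (478,352) and (498,357).

Could be taken for the pin: red (212,220), red (215,296), green (192,303), orange (160,204), all lying on the bench, plus the punches. Could be taken for the locket: the square one (424,246). I choose the grey upright knob and the round disc, and check both in a close crop.

Run:
```python
from h import *
c=load('top');im=c['pixels'][:,:,::-1]
s=load('scene')['pixels'][:,:,::-1]
def cr(i,x,y,w,h,W,H): return cv2.resize(i[y:y+h,x:x+w],(W,H),interpolation=cv2.INTER_CUBIC)
A=cr(im,250,185,80,120,400,600); B=cr(im,120,225,80,50,400,250)
C=cr(im,395,232,60,70,170,200); D=cr(s,420,310,100,90,222,200)
o=np.zeros((600,800,3),np.uint8);o[:,:400]=A;o[:250,400:]=B;o[250:450,400:570]=C;o[250:450,570:792]=D
cv2.imwrite('pics/crop1.png',o)
hsv=cv2.cvtColor(im,cv2.COLOR_BGR2HSV)
m=cv2.inRange(hsv,(18,120,120),(35,255,255));m[:,:390]=0;m[:,460:]=0;m[:230]=0;m[310:]=0
n,l,st,ce=cv2.connectedComponentsWithStats(m)
for i in range(1,n):
  if st[i,4]>30: print(st[i],ce[i],onz(c,[ce[i]],.013))
```

```text
[414 236  21  21 245] [423.67755102 246.2       ] [[ 0.57078528 -0.27323609  0.013     ]]
[414 276  19  18 269] [422.90334572 284.42007435] [[ 0.48651607 -0.2719778   0.013     ]]
```

View pics/crop1.png

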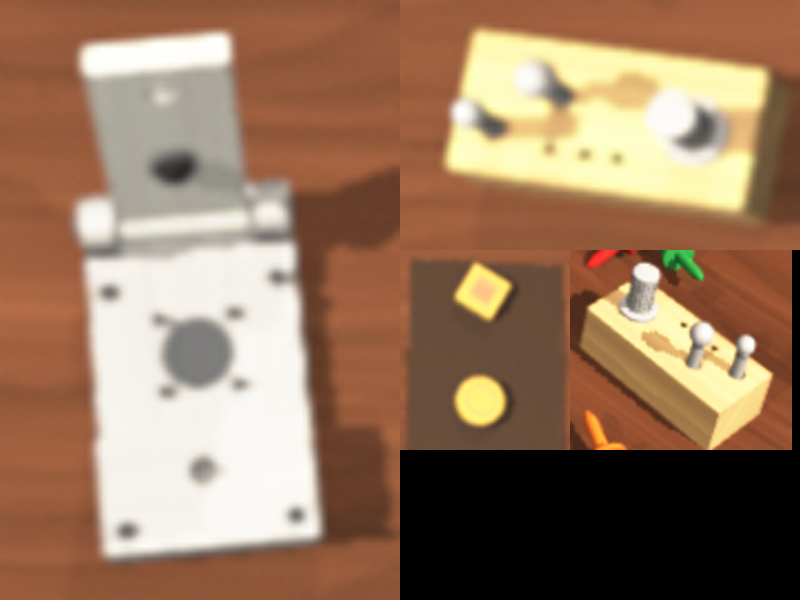

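The crop confirms the picks. The round disc is at top pixel (423,284), with the square one behind it. The bare grey knob with its collar stands at the right of the block (top ≈174,248), and both punches are at the left. In the jig, the hole is at (290.2,278.4) and the nest centre at (289.2,255).

```bash
cat >> h.py <<'E'
def up(x,y): return [250+(x+.5)/5-.5,185+(y+.5)/5-.5]
E
python3 - <<'E'
from h import *
c=load('top')
hole=onz(c,[up(203,469)],.032)[0]; nest=onz(c,[up(197,352)],.014)[0]
pins=onz(c,[up(*p) for p in((160,320),(235,313),(240,384),(167,392))],.0205)
cor=onz(c,[up(105,557),up(322,540)],.032)
print('hole',hole,'nest',nest,'d',np.linalg.norm(hole-nest),'pins',pins.mean(0),np.linalg.norm(pins-pins.mean(0),axis=1))
v=nest-hole;print('yaw',np.arctan2(v[1],v[0]));w=cor[0]-cor[1];print('edge yaw',np.arctan2(-w[0],w[1]),np.linalg.norm(w))
hub=lambda x,y:[120+(x-400+.5)/5-.5,225+(y+.5)/5-.5]
print('knobtop',onz(c,[hub(672,117)],.084),'collar',onz(c,[hub(690,128)],.048))
tl=onz(c,[hub(470,28),hub(770,68),hub(745,213),hub(445,172)],.044);print(tl)
L=np.array([.4865,-.272,0.13]); psi=np.arctan2(v[1],v[0])
print(go(L,psi))
E
```

```text
hole [0.48440841 0.01314643 0.032     ] nest [0.53796536 0.01989589 0.014     ] d 0.05690257092203064 pins [0.53676779 0.01791316 0.0205    ] [0.02270071 0.02270157 0.02216006 0.02252231]
yaw 0.12536312730136104
edge yaw 0.12447073467274819 0.09166963455988827
knobtop [[0.52881144 0.25270617 0.084     ]] collar [[0.53118953 0.25523074 0.048     ]]
[[0.57142386 0.3578991  0.044     ]
 [0.55961733 0.22436689 0.044     ]
 [0.49644895 0.22903168 0.044     ]
 [0.5078723  0.36117441 0.044     ]]
{'shift': array([10.993, -5.011,  3.067]), 'rot': array([-1.500e-02,  2.000e-03,  3.024e+00])}
```

```bash
python3 -m crank '[{"az":1,"z":1},{"az":1,"z":1},{"az":1,"z":1},{"x":1,"y":-0.9},{"x":1,"y":-0.9},{"x":1,"y":-0.9},{"x":1,"y":-0.9},{"x":1,"y":-0.9}]' 20 && python3 -m crank '[{"x":1,"y":-0.9},{"x":1,"y":-0.9},{"x":1,"y":-0.9},{"x":1,"y":-0.8},{},{}]'
python3 - <<'E'
from h import *
c=cam('wrist','w1');im=c['pixels'][:,:,::-1]
print(pose()[0],pose()[1].as_euler('xyz'),go([.4865,-.272,.06],.125))
hsv=cv2.cvtColor(im,cv2.COLOR_BGR2HSV)
m=cv2.inRange(hsv,(18,110,110),(35,255,255))
n,l,st,ce=cv2.connectedComponentsWithStats(m)
for i in range(1,n):
  if st[i,4]>200: print(st[i],ce[i],onz(c,[ce[i]],.014))
E
```

```text
[ 0.24886373 -0.54575097  0.2219349 ] [-3.14036698e+00 -4.74865195e-05  4.27839128e-01] {'shift': array([10.993, -5.009,  5.404]), 'rot': array([-1.200e-02,  1.000e-03,  3.028e+00])}
[ 511  346   37   72 1230] [532.01544715 381.65609756] [[ 0.16751931 -0.86082874  0.014     ]]
[ 90 348  22  70 480] [ 97.87291667 386.05208333] [[-0.05437049 -0.39182256  0.014     ]]
[ 290  433  312   28 3087] [439.93326855 450.33009394] [[ 0.03376504 -0.81117721  0.014     ]]schema error: expected keys ax, ay, az, x, y, z, claw
```

View pics/w1.png

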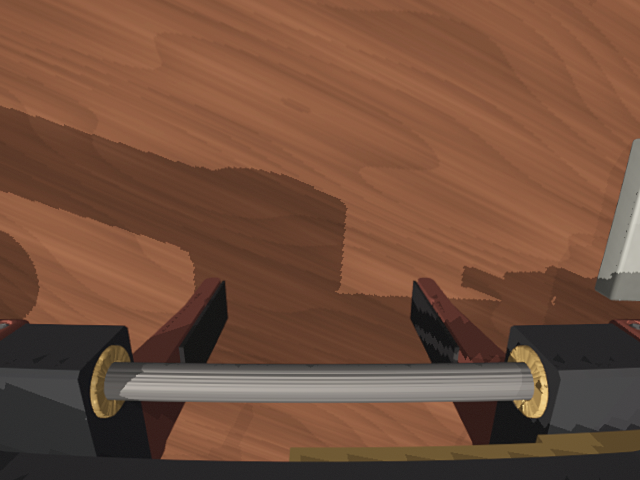

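The picture shows bare bench and the open fingers at (205,300) and (435,300): the arm did not move because the rows lacked keys. I'll write full rows.

```bash
python3 -m crank '[{"ax":0,"ay":0,"az":1,"x":0,"y":0,"z":1,"claw":1},{"ax":0,"ay":0,"az":1,"x":0,"y":0,"z":1,"claw":1},{"ax":0,"ay":0,"az":1,"x":0,"y":0,"z":1,"claw":1},{"ax":0,"ay":0,"az":0,"x":1,"y":-0.9,"z":0,"claw":1},{"ax":0,"ay":0,"az":0,"x":1,"y":-0.9,"z":0,"claw":1},{"ax":0,"ay":0,"az":0,"x":1,"y":-0.9,"z":0,"claw":1},{"ax":0,"ay":0,"az":0,"x":1,"y":-0.9,"z":0,"claw":1},{"ax":0,"ay":0,"az":0,"x":1,"y":-0.9,"z":0,"claw":1}]' 20 && python3 -m crank '[{"ax":0,"ay":0,"az":0,"x":1,"y":-0.9,"z":0,"claw":1},{"ax":0,"ay":0,"az":0,"x":1,"y":-0.9,"z":0,"claw":1},{"ax":0,"ay":0,"az":0,"x":1,"y":-0.9,"z":0,"claw":1},{"ax":0,"ay":0,"az":0,"x":0,"y":-0.8,"z":0,"claw":1},{"ax":0,"ay":0,"az":0,"x":0,"y":0,"z":0,"claw":1},{"ax":0,"ay":0,"az":0,"x":0,"y":0,"z":0,"claw":1}]'
cat > loc.py <<'E'
from h import *
import sys
c=cam('wrist',sys.argv[1]);im=c['pixels'][:,:,::-1]
print(pose()[0],pose()[1].as_euler('xyz'),go([.4865,-.272,.06],.125))
hsv=cv2.cvtColor(im,cv2.COLOR_BGR2HSV)
m=cv2.inRange(hsv,(18,110,110),(35,255,255));m[340:]=0
n,l,st,ce=cv2.connectedComponentsWithStats(m)
for i in range(1,n):
  if st[i,4]>200: print(st[i],ce[i],onz(c,[ce[i]],.014))
E
python3 loc.py w2
```

```text
t: 1.0
ee_pos: [0.3812, -0.3916, 0.1325]
orientation: [-3.141, 0.0, 0.127]
ft_force: [-0.6, -0.7, 0.1]
finger_gap: 0.0881
gripper_force: 0.0
t: 1.6
ee_pos: [0.4564, -0.2773, 0.1326]
orientation: [3.141, 0.0, 0.129]
ft_force: [-0.1, -0.7, -0.5]
finger_gap: 0.0882
gripper_force: 0.0
[ 0.45619984 -0.27790978  0.13262845] [3.14099115e+00 1.11998902e-04 1.27577854e-01] {'shift': array([ 1.027, -0.068,  2.421]), 'rot': array([0.006, 0.001, 0.026])}
[304  42  62  65 872] [337.54701835  79.25802752] [[ 0.56990599 -0.27506975  0.014     ]]
[293 169  48  47 873] [316.56586483 190.604811  ] [[ 0.49004514 -0.27050318  0.014     ]]
[304 180  28  28 603] [317.1708126  193.12603648] [[ 0.48821071 -0.2711989   0.014     ]]
```

The wrist view puts the round disc at (0.488,-0.271), within 2 mm of the top view; the square one is at (337,79). Descending and gripping.

```bash
python3 -m crank '[{"ax":0,"ay":0,"az":0,"x":1,"y":-0.08,"z":0,"claw":1},{"ax":0,"ay":0,"az":0,"x":0.06,"y":0,"z":1,"claw":1},{"ax":0,"ay":0,"az":0,"x":0,"y":0,"z":1,"claw":1},{"ax":0,"ay":0,"az":0,"x":0,"y":0,"z":1,"claw":1},{"ax":0,"ay":0,"az":0,"x":0,"y":0,"z":0.8,"claw":1},{"ax":0,"ay":0,"az":0,"x":0,"y":0,"z":0.42,"claw":1},{"ax":0,"ay":0,"az":0,"x":0,"y":0,"z":0,"claw":1},{"ax":0,"ay":0,"az":0,"x":0,"y":0,"z":0,"claw":1}]' 20; python3 -m crank '[{"ax":0,"ay":0,"az":0,"x":0,"y":0,"z":0,"claw":-1},{"ax":0,"ay":0,"az":0,"x":0,"y":0,"z":0,"claw":-1},{"ax":0,"ay":0,"az":0,"x":0,"y":0,"z":0,"claw":-1},{"ax":0,"ay":0,"az":0,"x":0,"y":0,"z":0,"claw":-1},{"ax":0,"ay":0,"az":0,"x":0,"y":0,"z":0,"claw":-1},{"ax":0,"ay":0,"az":0,"x":0,"y":0,"z":0,"claw":-1},{"ax":0,"ay":0,"az":0,"x":0,"y":0,"z":0,"claw":-1},{"ax":0,"ay":0,"az":0,"x":0,"y":0,"z":0,"claw":-1}]' 20
```

```text
t: 2.45
ee_pos: [0.4877, -0.2719, 0.0065]
orientation: [3.141, -0.001, 0.127]
ft_force: [-0.1, 1.5, 0.4]
finger_gap: 0.0879
gripper_force: 0.0
t: 3.25
ee_pos: [0.4876, -0.2709, 0.006]
orientation: [3.142, -0.0, 0.128]
ft_force: [0.6, 0.2, 0.0]
finger_gap: 0.0353
gripper_force: 20.0
```

```bash
python3 -m crank '[{"ax":0,"ay":0,"az":0,"x":0,"y":0,"z":-0.5,"claw":-1},{"ax":0,"ay":0,"az":0,"x":0,"y":0,"z":-1,"claw":-1},{"ax":0,"ay":0,"az":0,"x":0,"y":0,"z":-1,"claw":-1},{"ax":0,"ay":0,"az":0,"x":0,"y":-0.5,"z":-1,"claw":-1},{"ax":0,"ay":0,"az":0,"x":0.4,"y":-1,"z":-0.7,"claw":-1},{"ax":0,"ay":0,"az":0,"x":0.4,"y":-1,"z":0,"claw":-1},{"ax":0,"ay":0,"az":0,"x":0.4,"y":-1,"z":0,"claw":-1},{"ax":0,"ay":0,"az":0,"x":0.44,"y":-1,"z":0,"claw":-1}]' 20; python3 -m crank '[{"ax":0,"ay":0,"az":0,"x":0,"y":-1,"z":0,"claw":-1},{"ax":0,"ay":0,"az":0,"x":0,"y":-1,"z":0,"claw":-1},{"ax":0,"ay":0,"az":0,"x":0,"y":-1,"z":0,"claw":-1},{"ax":0,"ay":0,"az":0,"x":0,"y":-1,"z":0,"claw":-1},{"ax":0,"ay":0,"az":0,"x":0,"y":-1,"z":0,"claw":-1},{"ax":0,"ay":0,"az":0,"x":0,"y":0,"z":0,"claw":-1},{"ax":0,"ay":0,"az":0,"x":0,"y":0,"z":0,"claw":-1}]' 20; python3 loc.py w3
```

```text
t: 4.05
ee_pos: [0.5195, -0.1296, 0.1337]
orientation: [3.141, -0.002, 0.127]
ft_force: [-0.6, 0.3, -0.8]
finger_gap: 0.0349
gripper_force: 20.0
t: 4.75
ee_pos: [0.5002, 0.0183, 0.1331]
orientation: [3.141, -0.001, 0.129]
ft_force: [0.1, 0.6, 0.4]
finger_gap: 0.0349
gripper_force: 20.0
[0.50027604 0.0177086  0.13282504] [ 3.14096641e+00 -8.70960924e-04  1.28105351e-01] {'shift': array([-1.691,  9.518,  2.432]), 'rot': array([ 0.006, -0.009,  0.031])}
[ 280  262   78   78 2533] [317.9755231  298.68258981] [[0.4460761  0.01266542 0.014     ]]
[ 296  286   46   42 1503] [318.58616101 306.84165003] [[0.43884991 0.01121709 0.014     ]]
```

View pics/w3.png

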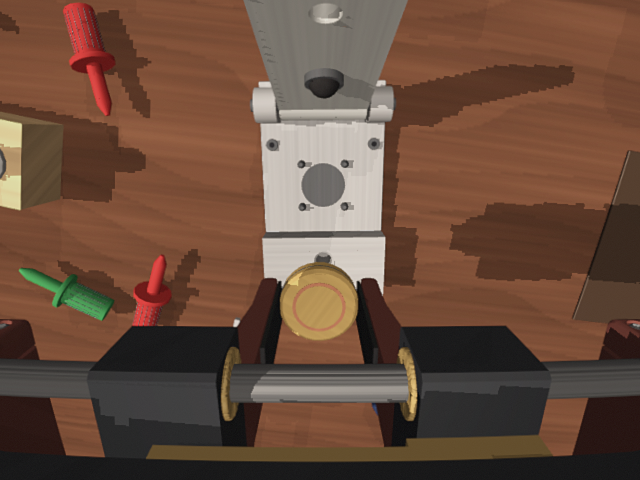

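Run:
```python
from h import *
c=load('wrist')
P=onz(c,[(302,164),(346,164),(346,207),(303,207)],.0205);n1=P.mean(0);print(n1,np.linalg.norm(P-n1,axis=1))
n2=onz(c,[(323,185)],.014)[0];h=onz(c,[(323,260)],.032)[0];print(n2,h)
v=P[0]+P[1]-P[2]-P[3];print('yaw',np.arctan2(v[1],v[0]))
for px in((319,306),(319,308)): print('disc',onz(c,[px],.1418))
d=onz(c,[(280,303),(358,303)],.1418);print(np.linalg.norm(d[0]-d[1]))
```

```text
[0.53912285 0.02011445 0.0205    ] [0.02259698 0.02225501 0.02267751 0.022329  ]
[0.53874629 0.02091801 0.014     ] [0.48590778 0.01406387 0.032     ]
yaw 0.1453920860817227
disc [[0.50121684 0.01924489 0.1418    ]]
disc [[0.5002353 0.0191164 0.1418   ]]
0.03500260388982874
```

The disc is held level at (319,303). The nest is at (323,185) with its four pins around it, and the jig hole at (323,260). Going over the nest with a low hover, then checking.

```bash
python3 -m crank '[{"ax":0,"ay":0,"az":0,"x":0.8,"y":0.12,"z":0,"claw":-1},{"ax":0,"ay":0,"az":0,"x":0.47,"y":0,"z":0.4,"claw":-1},{"ax":0,"ay":0,"az":0,"x":0,"y":0,"z":1,"claw":-1},{"ax":0,"ay":0,"az":0,"x":0,"y":0,"z":1,"claw":-1},{"ax":0,"ay":0,"az":0,"x":0,"y":0,"z":0.96,"claw":-1},{"ax":0,"ay":0,"az":0,"x":0,"y":0,"z":0,"claw":-1},{"ax":0,"ay":0,"az":0,"x":0,"y":0,"z":0,"claw":-1}]' 20
python3 - <<'E'
from h import *
c=cam('wrist');p,Ro=pose();print(p,Ro.as_euler('xyz'))
im=c['pixels'][:,:,::-1]
cv2.imwrite('pics/w4.png',cv2.resize(im[120:360,160:480],(800,600),interpolation=cv2.INTER_CUBIC))
E
```

```text
t: 5.5
ee_pos: [0.5383, 0.0184, 0.0316]
orientation: [3.142, 0.001, 0.126]
ft_force: [-0.2, -0.1, 0.7]
finger_gap: 0.0348
gripper_force: 20.0
[0.53920883 0.01858127 0.0329372 ] [ 3.14118136e+00 -1.76870313e-03  1.26725299e-01]
```

View pics/w4.png

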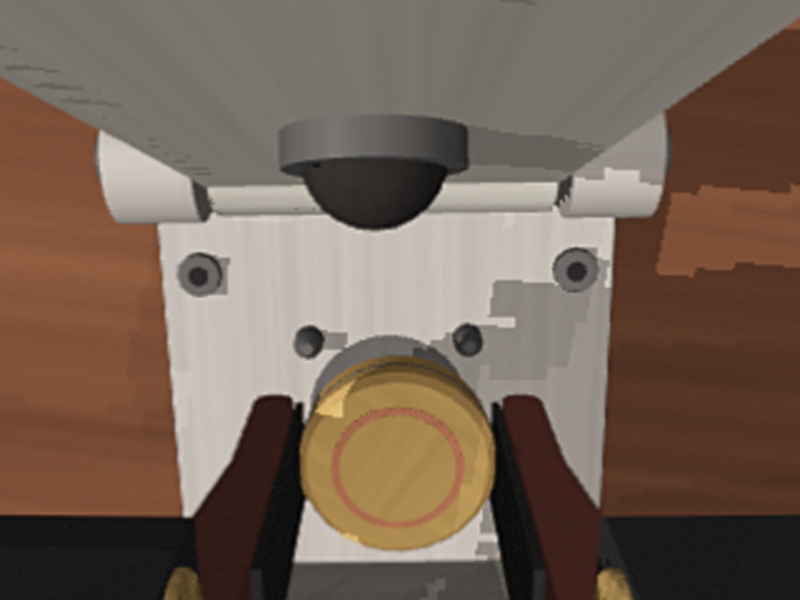

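Run:
```python
from h import *
c=load('wrist'); f=lambda x,y:[160+(x+.5)/2.5-.5,120+(y+.5)/2.5-.5]
P=onz(c,[f(309,339),f(468,338)],.0205);print(P,np.linalg.norm(P[0]-P[1]))
B=onz(c,[f(201,276),f(577,270)],.014);v=B[0]-B[1];yaw=np.arctan2(-v[0],v[1]);w=P[0]-P[1];print('yaw bolts',yaw,'pins',np.arctan2(-w[0],w[1]))
for y in(.126,.14): print('nest',P.mean(0)-.0159*np.array([np.cos(y),np.sin(y),0]))
d=onz(c,[f(397.5,466)],.0415)[0];print('disc',d)
e=onz(c,[f(300,455),f(496,455)],.0415);print('diam',np.linalg.norm(e[0]-e[1]))
print(proj(c,[[*d[:2],.0415]]))
```

```text
[[0.55442303 0.03876531 0.0205    ]
 [0.55855219 0.00805925 0.0205    ]] 0.030982453989141075
yaw bolts 0.14343891160552225 pins 0.1336719687121454
nest [0.54071366 0.02141418 0.0205    ]
nest [0.54074318 0.02119354 0.0205    ]
disc [0.53983483 0.01951845 0.0415    ]
diam 0.034875337896606864
[[318.7 306.1]]
```

```bash
python3 -m crank '[{"ax":0,"ay":0,"az":-0.1,"x":0.03,"y":-0.055,"z":0,"claw":-1},{"ax":0,"ay":0,"az":0,"x":0,"y":0,"z":0.2,"claw":-1},{"ax":0,"ay":0,"az":0,"x":0,"y":0,"z":0.15,"claw":-1},{"ax":0,"ay":0,"az":0,"x":0,"y":0,"z":0.1,"claw":-1},{"ax":0,"ay":0,"az":0,"x":0,"y":0,"z":0,"claw":-1},{"ax":0,"ay":0,"az":0,"x":0,"y":0,"z":0,"claw":-1}]' 20; python3 -c "
from h import *
print(*pose()[0],status.get_state()['ft_force'])"
```

```text
t: 6.15
ee_pos: [0.5389, 0.0212, 0.0176]
orientation: [-3.142, 0.0, 0.138]
ft_force: [0.3, -0.5, -0.7]
finger_gap: 0.0351
gripper_force: 20.0
0.5388814522165266 0.021167565243981383 0.01760317110898712 [ 0.33987714 -0.52292082 -0.72125128]
```

```bash
python3 -m crank '[{"ax":0,"ay":0,"az":0,"x":0,"y":0,"z":0,"claw":0.2},{"ax":0,"ay":0,"az":0,"x":0,"y":0,"z":0,"claw":0.2},{"ax":0,"ay":0,"az":0,"x":0,"y":0,"z":0,"claw":0.2},{"ax":0,"ay":0,"az":0,"x":0,"y":0,"z":0,"claw":0.2},{"ax":0,"ay":0,"az":0,"x":0,"y":0,"z":-1,"claw":0.2},{"ax":0,"ay":0,"az":0,"x":-1,"y":0,"z":-1,"claw":0.2},{"ax":0,"ay":0,"az":0,"x":-0.6,"y":0,"z":-1,"claw":-1},{"ax":0,"ay":0,"az":0,"x":0,"y":0,"z":-0.5,"claw":-1}]' 20;  python3 -m crank '[{"ax":0,"ay":0,"az":0,"x":0,"y":0,"z":-0.8,"claw":-1},{"ax":0,"ay":0,"az":0,"x":0,"y":0,"z":0,"claw":-1},{"ax":0,"ay":0,"az":0,"x":0,"y":0,"z":0,"claw":-1}]'
python3 - <<'E'
from h import *
c=cam('wrist');s=cam('scene');p,Ro=pose();print(p,Ro.as_euler('xyz'))
a=cv2.resize(c['pixels'][100:340,240:400,::-1],(400,600),interpolation=cv2.INTER_CUBIC)
b=cv2.resize(s['pixels'][225:325,295:405,::-1],(400,364),interpolation=cv2.INTER_CUBIC)
o=np.zeros((600,800,3),np.uint8);o[:,:400]=a;o[:364,400:]=b;cv2.imwrite('pics/w5.png',o)
E
```

```text
t: 6.95
ee_pos: [0.4914, 0.0143, 0.126]
orientation: [3.141, -0.004, 0.138]
ft_force: [0.8, 0.3, 0.2]
finger_gap: 0.0402
gripper_force: 0.0
t: 7.25
ee_pos: [0.492, 0.0146, 0.1461]
orientation: [-3.142, -0.0, 0.138]
ft_force: [0.2, -0.2, -0.6]
finger_gap: 0.016
gripper_force: 0.0
[0.49113065 0.01456944 0.14467229] [-3.14109464e+00  2.75720702e-03  1.37884208e-01]
```

View pics/w5.png

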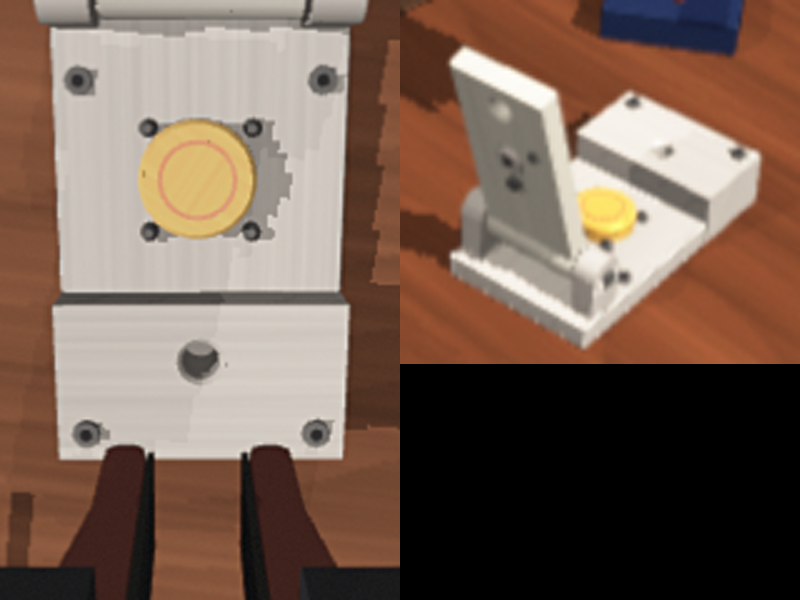

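The locket lies inside the four pins (crop centre (197,179), pin centre (200,180)), and in the scene crop it is flat. The leaf is still leaning back. Next I take the shut fingers over and behind the leaf.

```bash
python3 -m crank '[{"ax":0,"ay":0,"az":0,"x":0,"y":0,"z":-1,"claw":-1},{"ax":0,"ay":0,"az":0,"x":0,"y":0,"z":-0.5,"claw":-1},{"ax":0,"ay":0,"az":0,"x":1,"y":0,"z":0,"claw":-1},{"ax":0,"ay":0,"az":0,"x":1,"y":0,"z":0,"claw":-1},{"ax":0,"ay":0,"az":0,"x":1,"y":0,"z":0,"claw":-1},{"ax":0,"ay":0,"az":0,"x":1,"y":0,"z":0,"claw":-1},{"ax":0,"ay":0,"az":0,"x":1,"y":0,"z":0,"claw":-1},{"ax":0,"ay":0,"az":0,"x":1,"y":0,"z":0,"claw":-1}]' 20;  python3 -m crank '[{"ax":0,"ay":0,"az":0,"x":0.8,"y":0,"z":0,"claw":-1},{"ax":0,"ay":0,"az":0,"x":0,"y":0,"z":0,"claw":-1},{"ax":0,"ay":0,"az":0,"x":0,"y":0,"z":0,"claw":-1}]'
cat > leaf.py <<'E'
from h import *
p,Ro=pose();s=status.get_state()
H=np.array([.595,.0297]);y=.138;d=p[:2]-H
print('u %.4f v %.4f z %.4f'%(d@[np.cos(y),np.sin(y)],d@[-np.sin(y),np.cos(y)],p[2]),'F',s['ft_force'].round(1),'eul',Ro.as_euler('xyz').round(3),'gap',s['finger_gap'])
E
python3 leaf.py
```

```text
t: 8.15
ee_pos: [0.671, 0.0395, 0.1904]
orientation: [-3.141, 0.001, 0.138]
ft_force: [1.0, -0.3, 0.9]
finger_gap: 0.0004
gripper_force: 0.0
t: 8.45
ee_pos: [0.6933, 0.0425, 0.1901]
orientation: [-3.141, 0.003, 0.138]
ft_force: [-0.1, -0.8, 0.1]
finger_gap: -0.0
gripper_force: 0.0
u 0.0991 v -0.0008 z 0.1901 F [-0.1 -0.8  0.1] eul [-3.141e+00  3.000e-03  1.380e-01] gap -1.8794737968594907e-05
```

```bash
python3 -m crank '[{"ax":0,"ay":0,"az":0,"x":0,"y":0,"z":1,"claw":-1},{"ax":0,"ay":0,"az":0,"x":0,"y":0,"z":1,"claw":-1},{"ax":0,"ay":0,"az":0,"x":0,"y":0,"z":0.2,"claw":-1},{"ax":0,"ay":0,"az":0,"x":0,"y":0,"z":0,"claw":-1},{"ax":0,"ay":0,"az":0,"x":-0.4,"y":0,"z":0,"claw":-1},{"ax":0,"ay":0,"az":0,"x":-0.4,"y":0,"z":0,"claw":-1},{"ax":0,"ay":0,"az":0,"x":-0.4,"y":0,"z":0,"claw":-1},{"ax":0,"ay":0,"az":0,"x":-0.4,"y":0,"z":0,"claw":-1}]' 20;  python3 -m crank '[{"ax":0,"ay":0,"az":0,"x":-0.4,"y":0,"z":0,"claw":-1},{"ax":0,"ay":0,"az":0,"x":-0.4,"y":0,"z":0,"claw":-1},{"ax":0,"ay":0,"az":0,"x":-0.4,"y":0,"z":0,"claw":-1}]'; python3 leaf.py
```

```text
t: 9.25
ee_pos: [0.6462, 0.0358, 0.129]
orientation: [3.141, -0.004, 0.138]
ft_force: [-0.8, 0.0, 0.9]
finger_gap: 0.0002
gripper_force: 0.0
t: 9.55
ee_pos: [0.6114, 0.0309, 0.1298]
orientation: [3.141, -0.007, 0.138]
ft_force: [3.4, 0.0, 0.6]
finger_gap: 0.0004
gripper_force: 0.9
u 0.0164 v -0.0010 z 0.1298 F [3.4 0.  0.6] eul [ 3.141 -0.007  0.138] gap 0.00038817215525133224
```

```bash
python3 -m crank '[{"ax":0,"ay":0,"az":0,"x":-0.55,"y":0,"z":0.04,"claw":-1},{"ax":0,"ay":0,"az":0,"x":-0.5,"y":0,"z":0.1,"claw":-1},{"ax":0,"ay":0,"az":0,"x":-0.43,"y":0,"z":0.2,"claw":-1},{"ax":0,"ay":0,"az":0,"x":-0.4,"y":0,"z":0.22,"claw":-1},{"ax":0,"ay":0,"az":0,"x":-0.36,"y":0,"z":0.28,"claw":-1},{"ax":0,"ay":0,"az":0,"x":-0.31,"y":0,"z":0.32,"claw":-1},{"ax":0,"ay":0,"az":0,"x":-0.33,"y":0,"z":0.5,"claw":-1},{"ax":0,"ay":0,"az":0,"x":0,"y":0,"z":0,"claw":-1}]' 20; python3 leaf.py
```

```text
t: 10.35
ee_pos: [0.5241, 0.019, 0.0768]
orientation: [3.141, -0.001, 0.138]
ft_force: [-0.3, -0.6, -0.4]
finger_gap: 0.0004
gripper_force: 0.0
u -0.0717 v -0.0009 z 0.0768 F [-0.3 -0.6 -0.4] eul [ 3.141e+00 -1.000e-03  1.380e-01] gap 0.00042984262648276453
```

```bash
python3 -m crank '[{"ax":0,"ay":0,"az":0,"x":-0.1,"y":0,"z":0.25,"claw":-1},{"ax":0,"ay":0,"az":0,"x":-0.1,"y":0,"z":0.25,"claw":-1},{"ax":0,"ay":0,"az":0,"x":-0.05,"y":0,"z":0.2,"claw":-1},{"ax":0,"ay":0,"az":0,"x":0,"y":0,"z":0.15,"claw":-1},{"ax":0,"ay":0,"az":0,"x":0,"y":0,"z":0.1,"claw":-1},{"ax":0,"ay":0,"az":0,"x":0,"y":0,"z":0,"claw":-1}]' 20; python3 leaf.py
```

```text
t: 10.95
ee_pos: [0.5169, 0.018, 0.0472]
orientation: [-3.142, 0.001, 0.138]
ft_force: [-1.7, -1.2, 1.6]
finger_gap: 0.0005
gripper_force: 1.0
u -0.0789 v -0.0008 z 0.0472 F [-1.7 -1.2  1.6] eul [-3.142e+00  1.000e-03  1.380e-01] gap 0.000548794131865339
```

```bash
python3 -m crank '[{"ax":0,"ay":0,"az":0,"x":0,"y":0,"z":0.1,"claw":-1},{"ax":0,"ay":0,"az":0,"x":0,"y":0,"z":0.05,"claw":-1},{"ax":0,"ay":0,"az":0,"x":0,"y":0,"z":0,"claw":-1},{"ax":0,"ay":0,"az":0,"x":0,"y":0,"z":0,"claw":-1},{"ax":0,"ay":0,"az":0,"x":0,"y":0,"z":0,"claw":-1}]' 20; python3 leaf.py
```

```text
t: 11.45
ee_pos: [0.517, 0.018, 0.0443]
orientation: [3.141, 0.001, 0.138]
ft_force: [-6.6, -0.5, 10.8]
finger_gap: 0.0004
gripper_force: 5.2
u -0.0789 v -0.0008 z 0.0443 F [-6.6 -0.5 10.8] eul [3.141e+00 1.000e-03 1.380e-01] gap 0.00041599014160438363
```

Leaf is shut under 10.8 N. Rise and go to the pin.

```bash
python3 -m crank '[{"ax":0,"ay":0,"az":0,"x":0,"y":0,"z":-0.5,"claw":-1},{"ax":0,"ay":0,"az":0,"x":0,"y":0,"z":-1,"claw":-1},{"ax":0,"ay":0,"az":0,"x":0,"y":0,"z":-1,"claw":-1},{"ax":0,"ay":0,"az":0,"x":0,"y":0,"z":-1,"claw":-1},{"ax":0,"ay":0,"az":0,"x":0,"y":-1,"z":-0.5,"claw":-1},{"ax":0,"ay":0,"az":0,"x":0,"y":-1,"z":0,"claw":-1},{"ax":0,"ay":0,"az":0,"x":0,"y":-1,"z":0,"claw":-1},{"ax":0,"ay":0,"az":0,"x":0,"y":-1,"z":0,"claw":-1}]' 20;  python3 -m crank '[{"ax":0,"ay":0,"az":0,"x":0,"y":-1,"z":0,"claw":0.15},{"ax":0,"ay":0,"az":0,"x":0,"y":-1,"z":0,"claw":0.15},{"ax":0,"ay":0,"az":0,"x":0,"y":-1,"z":0,"claw":0.15},{"ax":0,"ay":0,"az":0,"x":0,"y":-0.85,"z":0,"claw":0.15},{"ax":0,"ay":0,"az":0,"x":0,"y":0,"z":0,"claw":0.15},{"ax":0,"ay":0,"az":0,"x":0,"y":0,"z":0,"claw":0.15},{"ax":0,"ay":0,"az":0,"x":0,"y":0,"z":0,"claw":0.15}]'
python3 - <<'E'
from h import *
c=cam('wrist','w6');print(pose()[0],pose()[1].as_euler('xyz'))
s=cam('scene');t=cam('top')
o=np.zeros((480,800,3),np.uint8);o[:,:400]=cv2.resize(c['pixels'][90:330,220:420,::-1],(400,480));o[:364,400:]=cv2.resize(s['pixels'][225:325,295:405,::-1],(400,364),interpolation=cv2.INTER_CUBIC)
cv2.imwrite('pics/w6.png',o)
E
```

```text
t: 12.25
ee_pos: [0.501, 0.1382, 0.1637]
orientation: [-3.141, -0.001, 0.138]
ft_force: [0.5, -0.3, 0.0]
finger_gap: 0.0001
gripper_force: 0.0
t: 12.95
ee_pos: [0.4853, 0.2506, 0.1631]
orientation: [3.141, -0.0, 0.137]
ft_force: [0.3, -0.8, -0.6]
finger_gap: 0.0497
gripper_force: 0.0
[0.48534186 0.2504321  0.16312354] [ 3.14134561e+00 -3.06831420e-04  1.36604143e-01]
```

View pics/w6.png

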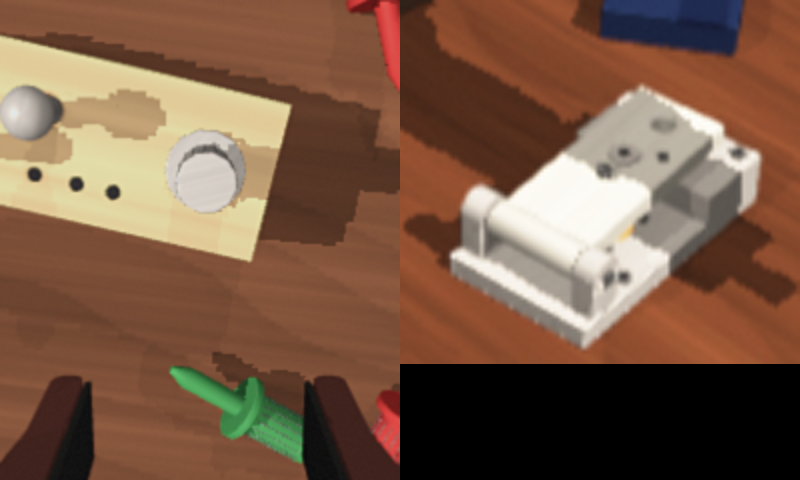

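The leaf is down over the locket (right crop). The pin's knob top is at full pixel (323.5,181.5) and its collar at about (322.5,175). The green look-alike lies at (340,290), away from the reach.

Run:
```python
from h import *
c=load('wrist')
k=onz(c,[(323.2,181.2)],.084)[0];co=onz(c,[(322.5,175)],.048)[0];print(k,co)
e=onz(c,[(308.3,181),(338.8,181)],.084);print('dia',np.linalg.norm(e[0]-e[1]))
t=np.r_[(k+co)[:2]/2,.054];print(go(t,.138))
```

```text
[0.53135488 0.25490183 0.084     ] [0.53148379 0.25499659 0.048     ]
dia 0.019594827218964366
{'shift': array([1.542, 0.059, 3.636]), 'rot': array([ 0.001, -0.002, -0.016])}
```

```bash
python3 -m crank '[{"ax":0,"ay":0,"az":0,"x":1,"y":0.1,"z":0,"claw":0.15},{"ax":0,"ay":0,"az":0,"x":0.53,"y":0,"z":0.6,"claw":0.15},{"ax":0,"ay":0,"az":0,"x":0,"y":0,"z":1,"claw":0.15},{"ax":0,"ay":0,"az":0,"x":0,"y":0,"z":1,"claw":0.15},{"ax":0,"ay":0,"az":0,"x":0,"y":0,"z":0.7,"claw":0.15},{"ax":0,"ay":0,"az":0,"x":0,"y":0,"z":0.3,"claw":0.15},{"ax":0,"ay":0,"az":0,"x":0,"y":0,"z":0,"claw":0.15}]' 20; python3 -m crank '[{"ax":0,"ay":0,"az":0,"x":0,"y":0,"z":0,"claw":-1},{"ax":0,"ay":0,"az":0,"x":0,"y":0,"z":0,"claw":-1},{"ax":0,"ay":0,"az":0,"x":0,"y":0,"z":0,"claw":-1},{"ax":0,"ay":0,"az":0,"x":0,"y":0,"z":0,"claw":-1},{"ax":0,"ay":0,"az":0,"x":0,"y":0,"z":0,"claw":-1},{"ax":0,"ay":0,"az":0,"x":0,"y":0,"z":0,"claw":-1}]' 50
```

```text
t: 13.8
ee_pos: [0.5303, 0.2539, 0.0536]
orientation: [3.141, 0.003, 0.137]
ft_force: [-0.6, -0.1, -0.3]
finger_gap: 0.0507
gripper_force: 0.0
t: 14.4
ee_pos: [0.5313, 0.2548, 0.0559]
orientation: [-3.141, -0.001, 0.138]
ft_force: [-0.7, -0.3, 4.0]
finger_gap: 0.0194
gripper_force: 50.0
```

```bash
python3 -m crank '[{"ax":0,"ay":0,"az":0,"x":0,"y":0,"z":-0.3,"claw":-1},{"ax":0,"ay":0,"az":0,"x":0,"y":0,"z":-0.6,"claw":-1},{"ax":0,"ay":0,"az":0,"x":0,"y":0,"z":-0.8,"claw":-1},{"ax":0,"ay":0,"az":0,"x":0,"y":0,"z":-0.8,"claw":-1},{"ax":0,"ay":0,"az":0,"x":-0.3,"y":0.5,"z":0,"claw":-1},{"ax":0,"ay":0,"az":0,"x":-0.5,"y":0.9,"z":0,"claw":-1},{"ax":0,"ay":0,"az":0,"x":-0.5,"y":0.9,"z":0,"claw":-1},{"ax":0,"ay":0,"az":0,"x":-0.5,"y":0.9,"z":0,"claw":-1}]' 50; python3 -m crank '[{"ax":0,"ay":0,"az":0,"x":-0.5,"y":1,"z":0,"claw":-1},{"ax":0,"ay":0,"az":0,"x":-0.5,"y":1,"z":0,"claw":-1},{"ax":0,"ay":0,"az":0,"x":-0.5,"y":1,"z":0,"claw":-1},{"ax":0,"ay":0,"az":0,"x":-0.4,"y":0.9,"z":0,"claw":-1},{"ax":0,"ay":0,"az":0,"x":-0.2,"y":0.6,"z":0,"claw":-1},{"ax":0,"ay":0,"az":0,"x":0,"y":0,"z":0,"claw":-1},{"ax":0,"ay":0,"az":0,"x":0,"y":0,"z":0,"claw":-1}]'
python3 - <<'E'
from h import *
c=cam('wrist');print(pose()[0],pose()[1].as_euler('xyz'),status.get_state()['finger_gap'])
cv2.imwrite('pics/w7.png',cv2.resize(c['pixels'][90:360,240:400,::-1],(355,600),interpolation=cv2.INTER_CUBIC))
E
```

```text
t: 15.2
ee_pos: [0.4898, 0.1514, 0.1299]
orientation: [3.142, 0.001, 0.138]
ft_force: [-0.6, -1.0, -1.4]
finger_gap: 0.0189
gripper_force: 50.0
t: 15.9
ee_pos: [0.4467, 0.01, 0.1301]
orientation: [-3.141, -0.0, 0.137]
ft_force: [-1.0, 0.4, -1.4]
finger_gap: 0.0191
gripper_force: 50.0
[0.44680488 0.01037558 0.13004236] [-3.14099952e+00 -1.92753239e-04  1.37844212e-01] 0.019509286735114352
```

View pics/w7.png

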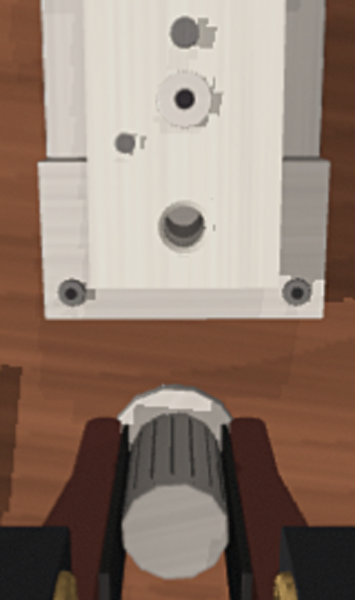

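Run:
```python
from h import *
c=load('wrist');f=lambda x,y:[240+(x+.5)/2.219-.5,90+(y+.5)/2.222-.5]
X=np.array([np.cos(.138),np.sin(.138),0])
for z in(.0484,.0505,.0528): print('leaf hole',onz(c,[f(182,227)],z)[0])
e=onz(c,[f(158,227),f(206,227)],.0505);print('dia',np.linalg.norm(e[0]-e[1]))
k=onz(c,[f(175.5,531)],.159)[0];print('knob',k);e=onz(c,[f(122,531),f(229,531)],.159);print(np.linalg.norm(e[0]-e[1]))
for z in(.119,.123):print('collar',z,onz(c,[f(174.5,385)],z)[0]-.015*X)
print('pred base hole','.4860 .0146; foot px', proj(c,[[.4468,.0104,.085]]))
```

```text
leaf hole [0.48538379 0.01423665 0.0484    ]
leaf hole [0.4856959  0.01429643 0.0505    ]
leaf hole [0.48603773 0.0143619  0.0528    ]
dia 0.014031712416192695
knob [0.44757545 0.01093406 0.159     ]
0.019214046801804937
collar 0.119 [0.44616513 0.01095657 0.119     ]
collar 0.123 [0.44756574 0.01114505 0.123     ]
pred base hole .4860 .0146; foot px [[319.53975046 266.90075772]]
```

The leaf hole is at full pixel (322,192) and the upright knob's top at (319,329). Offset is 38 mm ahead with barely any sideways. Moving over and down to the mouth.

```bash
python3 -m crank '[{"ax":0,"ay":0,"az":0,"x":0.7,"y":0.06,"z":0,"claw":-1},{"ax":0,"ay":0,"az":0,"x":0.58,"y":0,"z":0,"claw":-1},{"ax":0,"ay":0,"az":0,"x":0,"y":0,"z":0.5,"claw":-1},{"ax":0,"ay":0,"az":0,"x":0,"y":0,"z":0.4,"claw":-1},{"ax":0,"ay":0,"az":0,"x":0,"y":0,"z":0,"claw":-1},{"ax":0,"ay":0,"az":0,"x":0,"y":0,"z":0,"claw":-1}]' 50; python3 -m crank '[{"ax":0,"ay":0,"az":0,"x":0,"y":0,"z":0.15,"claw":-1},{"ax":0,"ay":0,"az":0,"x":0,"y":0,"z":0.15,"claw":-1},{"ax":0,"ay":0,"az":0,"x":0,"y":0,"z":0.15,"claw":-1},{"ax":0,"ay":0,"az":0,"x":0,"y":0,"z":0,"claw":-1}]'
```

```text
t: 16.55
ee_pos: [0.484, 0.0135, 0.102]
orientation: [-3.141, 0.002, 0.138]
ft_force: [-0.1, -0.1, -0.9]
finger_gap: 0.0191
gripper_force: 50.0
t: 16.95
ee_pos: [0.4847, 0.0132, 0.0887]
orientation: [-3.142, 0.001, 0.138]
ft_force: [0.5, 0.1, -1.0]
finger_gap: 0.0193
gripper_force: 50.0
```

```bash
python3 -m crank '[{"ax":0,"ay":0,"az":0,"x":0,"y":0,"z":0.15,"claw":-1},{"ax":0,"ay":0,"az":0,"x":0,"y":0,"z":0.15,"claw":-1},{"ax":0,"ay":0,"az":0,"x":0,"y":0,"z":0.15,"claw":-1},{"ax":0,"ay":0,"az":0,"x":0,"y":0,"z":0,"claw":-1}]' 50; python3 -m crank '[{"ax":0,"ay":0,"az":0,"x":0,"y":0,"z":0.15,"claw":-1},{"ax":0,"ay":0,"az":0,"x":0,"y":0,"z":0.1,"claw":-1},{"ax":0,"ay":0,"az":0,"x":0,"y":0,"z":0,"claw":-1}]'
```

```text
t: 17.35
ee_pos: [0.4847, 0.0133, 0.075]
orientation: [-3.141, 0.001, 0.138]
ft_force: [0.4, -0.5, -1.5]
finger_gap: 0.0196
gripper_force: 50.0
t: 17.65
ee_pos: [0.4848, 0.0133, 0.0679]
orientation: [-3.141, 0.001, 0.138]
ft_force: [-0.4, -0.2, -1.0]
finger_gap: 0.0191
gripper_force: 50.0
```

```bash
python3 -m crank '[{"ax":0,"ay":0,"az":0,"x":0,"y":0,"z":0.1,"claw":-1},{"ax":0,"ay":0,"az":0,"x":0,"y":0,"z":0.1,"claw":-1},{"ax":0,"ay":0,"az":0,"x":0,"y":0,"z":0.1,"claw":-1},{"ax":0,"ay":0,"az":0,"x":0,"y":0,"z":0,"claw":-1}]' 60; python3 -m crank '[{"ax":0,"ay":0,"az":0,"x":0,"y":0,"z":0.1,"claw":-1},{"ax":0,"ay":0,"az":0,"x":0,"y":0,"z":0.06,"claw":-1},{"ax":0,"ay":0,"az":0,"x":0,"y":0,"z":0,"claw":-1},{"ax":0,"ay":0,"az":0,"x":0,"y":0,"z":0,"claw":-1}]'
```

```text
t: 18.05
ee_pos: [0.4849, 0.0133, 0.0593]
orientation: [3.142, 0.0, 0.138]
ft_force: [-0.8, 0.2, 1.4]
finger_gap: 0.0192
gripper_force: 60.0
t: 18.45
ee_pos: [0.4849, 0.0133, 0.0558]
orientation: [3.141, -0.0, 0.138]
ft_force: [-6.2, -0.0, 8.6]
finger_gap: 0.0192
gripper_force: 60.0
```

```bash
python3 -m crank '[{"ax":0,"ay":0,"az":0,"x":0,"y":0,"z":0.05,"claw":-1},{"ax":0,"ay":0,"az":0,"x":0,"y":0,"z":0.03,"claw":-1},{"ax":0,"ay":0,"az":0,"x":0,"y":0,"z":0,"claw":-1},{"ax":0,"ay":0,"az":0,"x":0,"y":0,"z":0,"claw":-1}]' 60
```

```text
t: 18.85
ee_pos: [0.485, 0.0133, 0.0556]
orientation: [3.141, -0.001, 0.138]
ft_force: [-12.8, -0.7, 19.5]
finger_gap: 0.0191
gripper_force: 60.0
```

```bash
python3 -m crank '[{"ax":0,"ay":0,"az":0,"x":-0.06,"y":0,"z":0.02,"claw":-1},{"ax":0,"ay":0,"az":0,"x":0,"y":0,"z":0.02,"claw":-1},{"ax":0,"ay":0,"az":0,"x":0,"y":0,"z":0,"claw":-1},{"ax":0,"ay":0,"az":0,"x":0,"y":0,"z":0,"claw":-1}]' 60
python3 - <<'E'
from h import *
s=cam('scene');c=cam('wrist')
o=np.zeros((600,800,3),np.uint8);o[:,:440]=cv2.resize(s['pixels'][215:325,310:391,::-1],(440,600),interpolation=cv2.INTER_CUBIC);o[:480,440:800]=cv2.resize(c['pixels'][150:390,230:410,::-1],(360,480))
cv2.imwrite('pics/end.png',o)
E
```

```text
t: 19.25
ee_pos: [0.4849, 0.0132, 0.0556]
orientation: [3.141, -0.006, 0.138]
ft_force: [-7.1, 0.8, 21.5]
finger_gap: 0.0193
gripper_force: 60.0
```

View pics/end.png

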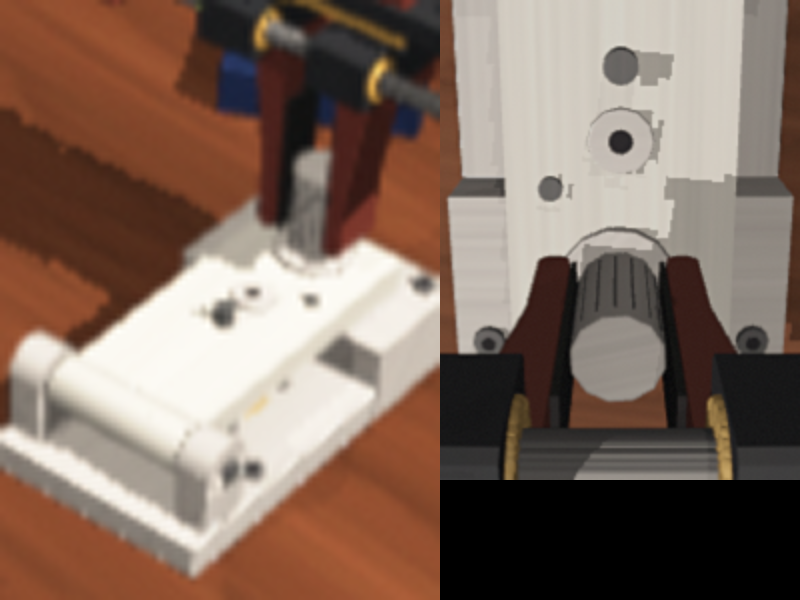

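The last picture shows the leaf level on the block, the collar flush on it at (310,258), and the fingers still on the knob. The force is 21.5 N down, and the TCP height matches the height at which the fully seated pin was gripped in the block. Handing in.

```bash
python3 -c "
from plant import r
print(r.hand_in())"
```

```text
the job is handed in; nothing more can be done
None
```

I handed the job in: the round locket is in the nest, the leaf is shut over it, and the pin is home to its collar with the hand still pressing it down at about 21 N; no verdict came back.

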